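Unbolt and hold open the lid of a shielded sample well

ROBOT

A 6-joint arm with a two-finger parallel gripper is mounted at the origin on a cart in front of the work surface, level with it; the furniture and walls round the work are solid. World frame = base frame: x ahead of the robot, y to its left, z up, the work surface at z = 0. Lengths are in m, angles in degrees, forces in N, time in s.
With the tool pointing down it reaches from about 0.3 to 0.875 m from the base axis. Payload 6.4 kg.
Tool frame: the origin (TCP) lies on the centre line of the jaws, within the pads' length; the fingertips stand 25 mm ahead of it and the grasp point (between the pads) lies 6 mm ahead of it; z points along the fingers, y is the line along which they close (so a half turn about z gives the same grasp; the last joint's range is limited). The gripper opens to 85 mm and grips with 20 to 120 N. Pads are 22 mm wide; open, the fingers measure 114 mm over their backs; the gripper's body (76 mm by 85 mm) begins 54 mm behind the grasp point. The pads swing forward as they close: fully open they stand 13 mm farther back than shut.
Start: joints at [-88.425, 10.359, 92.074, -0, 77.567, -11.82], TCP at [0.133, -0.559, 0.256] pointing down, gripper open.
Joint ranges: [-171.53, 171.53], [-51.25, 118.39], [17.06, 147.69], [-65.23, 245.23], [0, 150.52], [-178.68, 178.68]. Speed limits (degrees/s): [147.25, 147.25, 172.46, 180, 180, 180].

INTERFACE

Orientations are given as a 3x3 rotation matrix whose columns are the frame's x, y, z axes.
In Python, from station import bot gives the robot as it stands. The module is installed in compiled form; this text tells all that it offers.
- The arm moves only by the tool servo_tool, never from a script. Its argument "targets" is a list of rows, each a list of 5 numbers: the finger opening in mm, from 0 to 85.4, then the shift along the tool's x, y, z in mm, then the turn about the tool's z in rad. In form: [[gripper, x, y, z, yaw], ...]. A call has exactly 5 rows; each row shifts and turns the commanded pose from where the row before left it, along the tool's axes as they then stand; what a row does not reach is not made up. A row lasts 1/8 s, in which the tool goes at most 62.5 mm and 10.7 degrees, less where a joint would pass 70% of its speed; a pose out of reach is approached as far as the arm can. A call is refused whole if a number of a shift passes 62.5 or a number of a turn 0.188, either way. A call with a gripper value outside its range is refused whole. The fingers move at their own pace and stop on an object; "grip_force" is the grip in N (left out, the last holds). Time passes only in rows, so rows that do not move let the fingers close, or fill a call up. It gives the time, the measured TCP pose, the force, the opening and the grip force at its end, in the units of the state.
- bot.read_state(): the state, without advancing time (a new reading comes with each control period).
- bot.get_image(name): name is "scene" or "top" or "wrist"; returns the picture (384x512x3 uint8, red, green, blue); there is no depth.
- bot.camera_model(name): a dict with "mtx" (3x3 intrinsics, pixels), "distortion" ([k1, k2, p1, p2, k3] as OpenCV has them; the pictures are not rectified), "xyz" and "attitude" of the camera in the world; the wrist camera has in their place "tool_from_camera" (4x4, takes a point from camera to tool coordinates, whose origin is the TCP and whose axes are the flange's). Camera axes: x right, y down, z forward; pixel columns grow to the right and rows downward; lengths in m; the calibration is good to about 2 mm. A picture is of the moment at which its call begins: read the wrist's pose just before it. camera_model takes no time and is no camera call.
- bot.sign_off(): hands the job in; it is judged then, once.
The state is a dict: "time": time; "joints": joint angles; "joint_vel": joint speeds; "effort": joint torques, N m; "ee_pos": TCP position; "tool_rot": TCP orientation; "force": force on the tool from outside, world axes, zero at the start; "moment": the same for the moment, N m; "grip_width": opening from 0.0 (shut) to 1.0 (fully open); "gripper_force": force on a finger pad.
Only numpy, scipy, OpenCV 4.12 (cv2) and the standard library are available. Lean on these libraries where they do the work, as an engineer would, in place of code of your own. Each camera call takes 0.05 s, during which the arm holds its last target. There are 200 camera calls.

TASK

The heavy lid of the grey sample well has to be held open so that a colleague can take out the bottle inside. Push the blue knob of the safety bolt sideways, fully to the far end of its slot, so that the bolt is clear of the lid; then press the red pad on the long end of the lever all the way down to its rubber stop, so that the short end raises the lid, and finish while still pressing the pad down there. Only push and press with the fingers: do not touch the lid itself, do not lift the lever, and leave the two amber bottles beside the well and the green tube block standing where they are.

Things in the scene. Friction and masses are not known exactly. Their poses are not given: they have to be found in the camera images.
- well_station: fixed steel base plate 400 x 130 x 8 mm (x from -188 to +212 mm) carrying a grey open well 120 x 124 mm, 79 mm high (x from +75 to +195), a lever in front of it and, left of that, a bolt bracket. Place and yaw vary. Origin on the worktop below the lever's pivot; x runs along the lever from its long end (nearest the robot) to the well, y to the left, z up
- lever_pivot (a point): pivot of the lever, on the station's z axis 92 mm above the worktop; the lever turns about the station's y axis here. The steel clevis round it is 34 x 40 mm and 110 mm high
- lever_pad (a point): red pad 46 x 46 x 7 mm on the lever's long end; this point is the centre of its top face, 190 mm from the pivot along the lever and 14 mm above the lever's middle line; z normal to the face, x along the lever towards the pivot. At rest it slopes 22 degrees, robot end highest, centre 176 mm above the worktop. Needs a press of about 2 to 8 N and comes back up when let go
- lever_turn (a joint): turn of the lever (rad): 0 at rest (long end up by 0.384 rad), grows as the pad is pressed, 0.77 fully down on the rubber stop (long end down by 0.386 rad; pad centre then 34 mm above the worktop and 181 mm in front of the pivot). The pad moves on an arc about the pivot. With the bolt closed the lever jams near 0
- press_lever: the steel lever, bar 18 x 10 mm; origin at its pivot, x along the bar towards the short end. Long arm (-x) 190 mm to the pad, short arm 65 mm to a black roller under the lid's tongue
- safety_bolt (a joint): slide of the steel bolt (m) along the station's +y (to the left, away from the lever): 0 to 0.005 closed, lying over the tongue of the lid; 0.034 at the far end, clear of the lid. It stays where it is pushed; needs about 2 N
- bolt_knob (a point): blue upright knob on the bolt: stem 13 mm, head 18 mm in diameter. This point is on its axis 126 mm above the worktop, 17 mm below its top and 25 mm above the bolt's bar; with the bolt at 0 it lies 56 mm behind the pivot (+x) and 55 mm to the left (+y). The guides beside it reach 106 mm above the worktop, the shut lid 101 mm
- lid_plate: heavy grey lid 122 x 122 x 18 mm, about 2 to 3 kg, with a steel tongue 34 mm wide and 10 mm thick at its front, under which the roller on the lever's short end lies. Origin at the middle of the tongue's front end, at its underside; the lid reaches from there along its +x axis, hinge axis at 155 mm. This point is 80 mm above the worktop with the lid shut, about 131 mm with the lever fully down
- amber_white: loose amber bottle with a white cap, 45 mm in diameter, 78 mm high, standing beside the well; origin at the centre of its underside. Must be left alone
- amber_blue: loose amber bottle with a blue cap, 45 mm in diameter, 78 mm high, standing beside the well; origin at the centre of its underside. Must be left alone
- tube_block: loose green block with small capped tubes, 52 x 116 x 32 mm; origin at the centre of its underside. Must be left alone

How it is judged (in metres and radians):
On the way, in this order (a step that is already met when the one before it is completed fails the run):
1. the safety bolt is pushed clear of the lid, at least 29 mm along its slot (value of joint safety_bolt above 0.029 m), for 0.1 s.
2. the lever is pressed down, the lever touched by the fingers, and the lid is raised (value of joint lever_turn above 0.7 rad and height (world z) of lid_plate above 0.12 m and contact force between any of the fingers, the arm and press_lever above 0.5 N), for 0.2 s.
At the end, for the whole second after the job is handed in: bolt at least 29 mm along its 34 mm slot; the robot presses the lever (over 0.5 N) and keeps it at 0.70 rad or more of 0.77; lid at rest, tongue underside over 120 mm above the worktop (80 shut, 131 full); amber bottles and tube block upright, within 20 mm of where they were (all of step 2 and value of joint safety_bolt above 0.029 m and linear speed of lid_plate below 0.01 m/s and distance of each of amber_white, amber_blue, tube_block from where it was at the start of the episode below 0.02 m and angle between each of amber_white, amber_blue, tube_block's own z axis and vertical below 0.2 rad); the arm keeps its last pose, push and grip.
It fails at once if the robot touches the lid (over 2 N) (contact force between any of the fingers, the arm and lid_plate above 2 N).
It fails at once if the lever's long end is lifted above its rest (by over 0.1 rad) (value of joint lever_turn below -0.1 rad).
It fails at once if a bottle or the tube block is moved over 20 mm, lifted or tipped (distance of any of amber_white, amber_blue, tube_block from where it was at the start of the episode above 0.02 m or angle between any of amber_white, amber_blue, tube_block's own z axis and vertical above 0.2 rad).
It also fails if it takes over 45 s, if anything falls off the work surface, if the arm or the gripper's body presses on something with over 40 N, if the wrist force passes 120 N, or if a joint passes its speed limit or range.

## Working session

There is one attempt and no reset: what is moved stays moved. The work goes in short steps, Python scripts to look and compute and a tool call to move; the robot and the scene stay as the last step left them, time stands still between calls to the robot, and variables do not carry over. Pictures are saved under pics/ and viewed, at most 10 in all, crops included, and the job is handed in when it is done.

Besides the shell and the picture viewer there is one more tool, called after "Call:" by a JSON object that holds its "fn" and its "kwargs", one argument or row to a line. servo_tool: Moves the arm, as the interface text tells. Its arguments: {"type":"object","properties":{"targets":{"type":"array"},"grip_force":{"type":"number"}},"required":["targets"]}

```bash
mkdir -p pics
python3 - <<'E'
from station import bot
import cv2,numpy as np
print(bot.read_state())
for n in("scene","top"):
    cv2.imwrite(f"pics/{n}0.png",bot.get_image(n)[:,:,::-1]); print(n,bot.camera_model(n))
print(bot.camera_model("wrist"))
E
```

```text
{'time': 0.0, 'joints': array([-8.84258166e+01,  1.04016332e+01,  9.21322070e+01, -2.04552313e-03,
        7.75675700e+01, -1.18195126e+01]), 'joint_vel': array([ 0.0235499 ,  0.04110882,  0.0050302 , -0.03283558, -0.03750489,
        0.16334739]), 'effort': array([-1.57142698e-03, -4.44880164e+01, -3.51343989e+01, -4.01206371e-04,
        8.92863987e-03, -1.01819694e-05]), 'ee_pos': array([ 0.1331918 , -0.55883111,  0.25538203]), 'tool_rot': array([[ 9.72799597e-01,  2.31648306e-01, -8.34732441e-05],
       [ 2.31648089e-01, -9.72798045e-01,  1.76831552e-03],
       [ 3.28424686e-04, -1.73955304e-03, -9.99998433e-01]]), 'force': array([ 0.58060746,  0.42920695, -0.41446103]), 'moment': array([0.03747218, 0.0380542 , 0.06142802]), 'gripper_force': 0.0, 'grip_width': 0.9988434780061187}
scene {'mtx': array([[377.22657589,   0.        , 260.51607565],
       [  0.        , 377.22657589, 198.88695795],
       [  0.        ,   0.        ,   1.        ]]), 'distortion': array([-0.07063258,  0.        ,  0.        ,  0.        ,  0.        ]), 'xyz': array([0.24378785, 0.78703765, 0.622848
[... 544 characters left out ...]
.9998427 ,  0.00946357,  0.01500046],
       [-0.01657541, -0.19763156, -0.98013623]])}
{'mtx': array([[314.82723591,   0.        , 249.87910033],
       [  0.        , 314.82723591, 193.70584002],
       [  0.        ,   0.        ,   1.        ]]), 'distortion': array([-0.04852253,  0.        ,  0.        ,  0.        ,  0.        ]), 'tool_from_camera': array([[ 5.78245400e-04, -9.46176678e-01, -3.23650058e-01,
         8.41453682e-02],
       [ 9.99999465e-01,  8.24725807e-04, -6.24412782e-04,
         3.63442669e-04],
       [ 8.57727367e-04, -3.23649524e-01,  9.46176648e-01,
        -1.15817448e-01],
       [ 0.00000000e+00,  0.00000000e+00,  0.00000000e+00,
         1.00000000e+00]])}
```

View pics/top0.png

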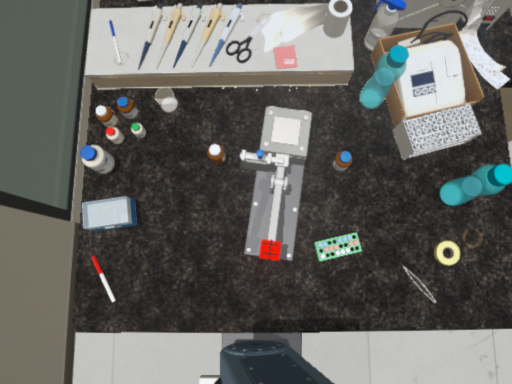

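View pics/scene0.png

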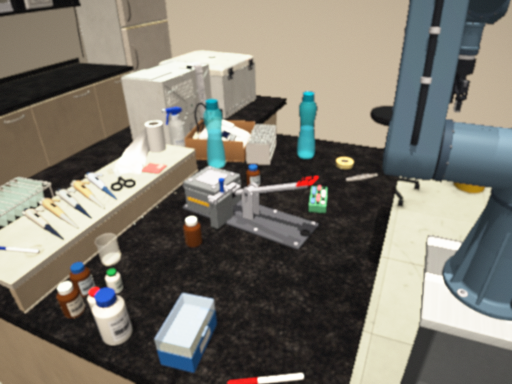

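The top view shows the red pad at about (270,250), the clevis at (280,183), the knob at (260,155), and the bottles at (216,153) and (343,160). The tube block is at (338,247). I'll segment the pad and knob, then fit the station pose.

```bash
cat > h.py <<'E'
from station import bot
import cv2,numpy as np
from scipy.optimize import least_squares
def proj(n,P):
    c=bot.camera_model(n);R=c["attitude"].T
    return cv2.projectPoints(np.atleast_2d(np.float64(P)),cv2.Rodrigues(R)[0],-R@c["xyz"],c["mtx"],c["distortion"])[0][:,0]
def ray(n,uv,z):
    c=bot.camera_model(n)
    d=c["attitude"]@np.append(cv2.undistortPoints(np.float64([[uv]]),c["mtx"],c["distortion"])[0,0],1)
    return c["xyz"]+d*(z-c["xyz"][2])/d[2]
def blob(im,kind,box):
    a=im.astype(int);r,g,b=a[...,0],a[...,1],a[...,2]
    m=(r>120)&(r>2*g)&(r>2*b) if kind=="red" else (b>80)&(b>1.5*r)&(b>1.3*g)
    x0,y0,x1,y1=box;k=np.zeros_like(m);k[y0:y1,x0:x1]=m[y0:y1,x0:x1]
    v,u=np.nonzero(k);return np.array([u.mean(),v.mean()]),len(u),(u.min(),u.max(),v.min(),v.max())
def st(p,P): # station -> world
    c,s=np.cos(p[2]),np.sin(p[2]);return np.atleast_2d(P)@np.array([[c,-s,0],[s,c,0],[0,0,1]]).T+[p[0],p[1],0]
E
python3 - <<'E'
from h import *
t=cv2.imread("pics/top0.png")[:,:,::-1];s=cv2.imread("pics/scene0.png")[:,:,::-1]
obs=[("top",blob(t,"red",(250,230,295,270)),[-.182,0,.174]),("top",blob(t,"blue",(250,145,272,165)),[.056,.055,.138]),
("scene",blob(s,"red",(290,170,325,195)),[-.182,0,.173]),("scene",blob(s,"blue",(212,170,232,195)),[.056,.055,.134])]
for o in obs:print(o)
f=lambda p:np.concatenate([proj(n,st(p,P))[0]-b[0] for n,b,P in obs])
r=least_squares(f,[.45,-.05,0]);print(r.x,np.degrees(r.x[2]),r.fun)
print(st(r.x,[[-.182,0,.176],[.056,.055,.126],[0,0,0]]))
c=cv2.resize(t[85:275,190:370,::-1],None,fx=3,fy=3,interpolation=cv2.INTER_CUBIC)
# overlay plate corners
for P in [[-.188,.065,.008],[-.188,-.065,.008],[.212,.065,.008],[.212,-.065,.008],[0,0,.11],[.056,.055,.143],[-.176,0,.176],[.195,.062,.079]]:
    u=proj("top",st(r.x,P))[0];cv2.circle(c,tuple(int(v) for v in (u-[190,85]+.5)*3),4,(0,255,255),1)
cv2.imwrite("pics/c0.png",c)
for n,uv in(("w",(216,146)),("b",(345,153))):print(n,ray("top",uv,.078))
E
```

```text
('top', (array([269.92327366, 249.84398977]), 391, (np.int64(259), np.int64(280), np.int64(239), np.int64(260))), [-0.182, 0, 0.174])
('top', (array([259.44230769, 152.92307692]), 52, (np.int64(256), np.int64(263), np.int64(149), np.int64(158))), [0.056, 0.055, 0.138])
('scene', (array([307.46583851, 180.72049689]), 161, (np.int64(296), np.int64(318), np.int64(175), np.int64(186))), [-0.182, 0, 0.173])
('scene', (array([221.11320755, 184.13207547]), 53, (np.int64(219), np.int64(223), np.int64(178), np.int64(191))), [0.056, 0.055, 0.134])
[ 0.64432155 -0.04563172 -0.13303859] -7.622549656198686 [-0.28861016  1.56089931 -0.82229291 -1.13773315  1.23225919 -0.5585717
 -1.5438955  -3.00789703]
[[ 0.46392981 -0.02149006  0.176     ]
 [ 0.70712226  0.00145406  0.126     ]
 [ 0.64432155 -0.04563172  0.        ]]
w [0.74234441 0.11383638 0.078     ]
b [ 0.71957173 -0.22407008  0.078     ]
```

View pics/c0.png

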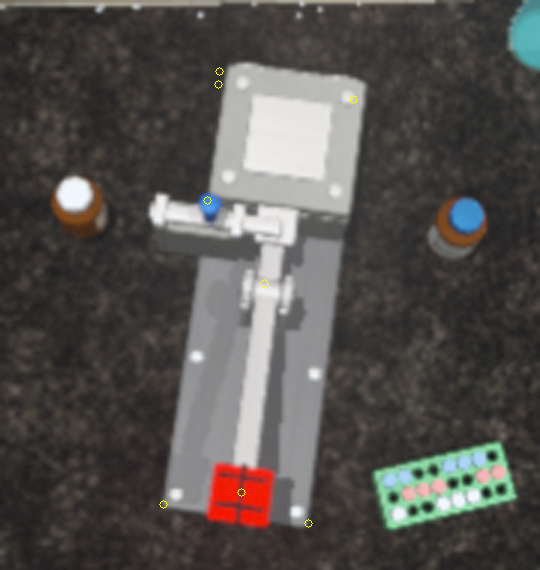

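The overlay is close: the pad, plate corners and knob fall within a few pixels, but the yaw looks slightly off at the lid. I'll refine the fit with the plate corners and the lid, leaving the bolt offset free.

Run:
```python
from h import *
C=lambda u,v:np.array([u,v])/3+[190,85]-.33
def f(p):
    b=p[3];L=p[4]
    o=[("top",[269.9,249.8],[-.18,0,.174]),("top",[259.4,153],[.056,.055+b,.139]),("scene",[307.5,180.7],[-.182,0,.173]),("scene",[221.1,184.6],[.056,.055+b,.134]),
    ("top",C(166,508),[-.188,.065,.008]),("top",C(308,525),[-.188,-.065,.008]),("top",C(228,65),[L,.061,.101]),("top",C(366,82),[L,-.061,.101]),("top",C(268,286),[0,0,.11])]
    return np.concatenate([proj(n,st(p,P))[0]-u for n,u,P in o])
r=least_squares(f,[.64,-.045,-.13,0,.2],loss="soft_l1",x_scale=[.01,.01,.01,.01,.01])
p=r.x;print(p,np.degrees(p[2]));print(f(p).round(1).reshape(-1,2))
print(st(p,[[-.182,0,.176],[.056,.055+p[3],.126],[-.181,0,.034]]))
```

```text
[ 0.64206919 -0.04883609 -0.14751198  0.00210366  0.19374333] -8.451814157039063
[[ 0.1  1.6]
 [ 0.1 -0.8]
 [ 2.  -0.5]
 [-0.8 -3.7]
 [-0.9 -0.9]
 [ 0.2  0.4]
 [-0.4 -0.2]
 [-0.1  0.1]
 [ 0.1 -0.1]]
[[ 4.62045745e-01 -2.20861706e-02  1.76000000e-01]
 [ 7.05853981e-01 -5.83332610e-04  1.26000000e-01]
 [ 4.63034885e-01 -2.22331482e-02  3.40000000e-02]]
```

```bash
cat >> h.py <<'E'
p=np.array([0.6421,-0.0488,-0.1475])
def rep():
    s=bot.read_state();R=s["tool_rot"];c,n=np.cos(p[2]),np.sin(p[2]);d=s["ee_pos"]-[p[0],p[1],0]
    print("t",s["time"],"station xyz mm",np.round(1e3*np.array([c*d[0]+n*d[1],-n*d[0]+c*d[1],d[2]]),1),"yaw err deg",round(np.degrees(np.arctan2(R[1,0],R[0,0])-p[2]),2),"F",s["force"].round(1),"g",round(s["grip_width"],2),"q",s["joints"].round(0))
E
echo
```

Call:
{"fn": "servo_tool", "kwargs": {
  "targets": [
    [0,0,0,0,0.127],
    [0,0,0,0,0.127],
    [0,0,0,0,0.127],
    [0,0,0,0,0],
    [0,0,0,0,0]
  ],
  "grip_force": 40
}}

```text
time: 0.72
ee_pos: [0.1332, -0.5592, 0.256]
tool_rot: [[0.99, -0.144, -0.0], [-0.144, -0.99, 0.001], [-0.0, -0.001, -1.0]]
force: [-1.2, 0.3, 0.2]
grip_width: 0.001
gripper_force: 0.0
```

```bash
python3 -c "from h import *;rep()"
```

```text
t 0.725 station xyz mm [-428.3 -579.7  256. ] yaw err deg 0.16 F [-1.2  0.3  0.2] g 0.0 q [-88.  10.  92.  -0.  78.  10.]
```

Call:
{"fn": "servo_tool", "kwargs": {
  "targets": [
    [0,32,-40,0,0],
    [0,32,-40,0,0],
    [0,32,-40,0,0],
    [0,32,-40,0,0],
    [0,32,-40,0,0]
  ]
}}

```text
time: 1.35
ee_pos: [0.3219, -0.3838, 0.2564]
tool_rot: [[0.989, -0.145, 0.0], [-0.145, -0.989, -0.0], [0.0, 0.0, -1.0]]
force: [0.8, -0.5, 0.3]
grip_width: -0.003
gripper_force: 0.0
```

Call:
{"fn": "servo_tool", "kwargs": {
  "targets": [
    [0,32,-40,0,0],
    [0,32,-40,0,0],
    [0,32,-40,0,0],
    [0,32,-40,0,0],
    [0,32,-40,0,0]
  ]
}}

```text
time: 1.98
ee_pos: [0.5096, -0.2094, 0.2564]
tool_rot: [[0.989, -0.145, 0.0], [-0.145, -0.989, -0.0], [0.0, 0.0, -1.0]]
force: [-0.2, -1.0, 0.9]
grip_width: 0.004
gripper_force: 0.0
```

```bash
python3 -c "from h import *;rep()"
```

```text
t 1.975 station xyz mm [-107.5 -178.3  256.4] yaw err deg 0.13 F [-0.2 -1.   0.9] g 0.0 q [-35.   7.  96.  -0.  77.  64.]
```

Call:
{"fn": "servo_tool", "kwargs": {
  "targets": [
    [0,33,-40,0,0],
    [0,33,-40,0,0],
    [0,33,-40,0,0],
    [0,33,-40,0,0],
    [0,32,-37,0,0]
  ]
}}

```text
time: 2.6
ee_pos: [0.7007, -0.0384, 0.2561]
tool_rot: [[0.99, -0.144, -0.0], [-0.144, -0.99, -0.0], [-0.0, 0.0, -1.0]]
force: [-0.4, -0.6, 1.0]
grip_width: 0.001
gripper_force: 0.0
```

Run:
```python
from h import *
rep();w=bot.get_image("wrist");t=bot.get_image("top");s=bot.get_image("scene")
cv2.imwrite("pics/w1.png",np.hstack([w,s[100:300,100:400][:, :]if 0 else w[:, :0]])[:,:,::-1])
cv2.imwrite("pics/m1.png",np.vstack([np.hstack([cv2.resize(w,(400,300)),cv2.resize(t[100:250,170:370],(400,300))]),np.hstack([cv2.resize(s[120:270,150:350],(400,300)),np.zeros((300,400,3),np.uint8)])])[:,:,::-1])
```

```text
t 2.6 station xyz mm [ 56.4  18.9 256.1] yaw err deg 0.15 F [-0.4 -0.6  1. ] g 0.0 q [-13.  26.  72.  -0.  82.  86.]
```

View pics/m1.png

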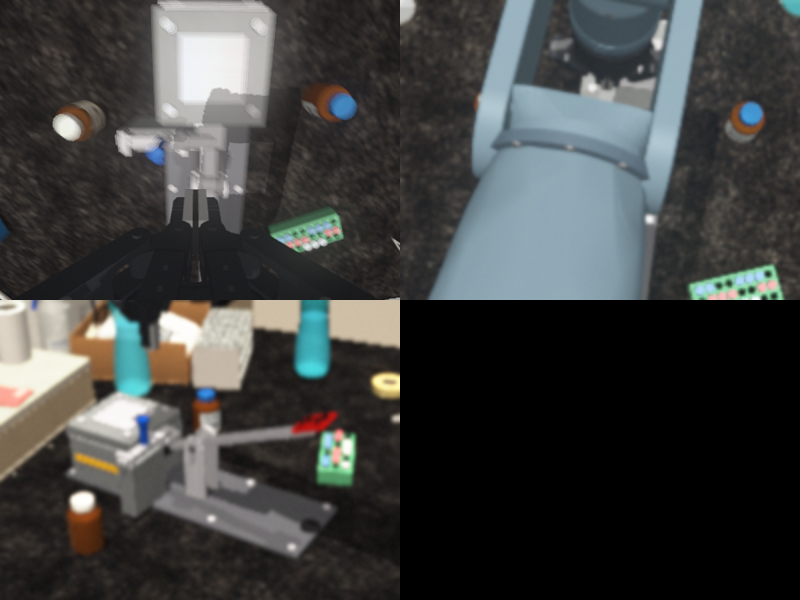

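The wrist view shows the knob at about (155,150) in the scaled picture, left of the closed fingers, and nothing has been disturbed. I'll check its position from this view.

Run:
```python
from h import *
s=bot.read_state();c=bot.camera_model("wrist");T=c["tool_from_camera"]
w=cv2.imread("pics/w1.png")[:,:,::-1];b=blob(w,"blue",(170,160,225,225));print(b)
def wr(uv,z):
    d=np.append(cv2.undistortPoints(np.float64([[uv]]),c["mtx"],c["distortion"])[0,0],1)
    d=s["tool_rot"]@T[:3,:3]@d;o=s["ee_pos"]+s["tool_rot"]@T[:3,3];P=o+d*(z-o[2])/d[2]
    cc,n=np.cos(p[2]),np.sin(p[2]);e=P-[p[0],p[1],0];return 1e3*np.array([cc*e[0]+n*e[1],-n*e[0]+cc*e[1],e[2]])
print("blob at .130",wr(b[0],.130),"at .138",wr(b[0],.138))
for u in(b[2][0],b[2][1]):print(wr((u,b[0][1]),.13))
```

```text
(array([200.19114219, 198.51515152]), 429, (np.int64(185), np.int64(210), np.int64(181), np.int64(211)))
blob at .130 [ 53.26810765  60.1380333  130.        ] at .138 [ 56.16264291  58.8006637  138.        ]
[ 53.18893986  72.55973191 130.        ]
[ 53.31861598  52.13358355 130.        ]
```

Call:
{"fn": "servo_tool", "kwargs": {
  "targets": [
    [0,0,0,30,0],
    [0,0,0,30,0],
    [0,0,0,30,0],
    [0,0,0,20,0],
    [0,0,0,5,0]
  ]
}}

```text
time: 3.38
ee_pos: [0.6985, -0.0402, 0.1398]
tool_rot: [[0.989, -0.147, -0.003], [-0.147, -0.989, 0.0], [-0.003, -0.0, -1.0]]
force: [-0.3, 0.3, 0.2]
grip_width: 0.001
gripper_force: 0.0
```

Call:
{"fn": "servo_tool", "kwargs": {
  "targets": [
    [0,0,-8,0,0],
    [0,0,-8,0,0],
    [0,0,-8,0,0],
    [0,0,-6,0,0],
    [0,0,-6,0,0]
  ]
}}

```text
time: 4.0
ee_pos: [0.7052, -0.0038, 0.1419]
tool_rot: [[0.989, -0.146, 0.001], [-0.146, -0.989, -0.0], [0.001, 0.0, -1.0]]
force: [0.2, -3.1, 1.3]
grip_width: -0.0
gripper_force: 0.9
```

```bash
python3 -c "from h import *;rep()"
```

```text
t 4.0 station xyz mm [ 55.8  53.8 141.9] yaw err deg 0.03 F [ 0.2 -3.1  1.3] g -0.0 q [-10.  33.  76.  -0.  71.  89.]
```

Contact at −3 N in y, and the bolt is moving. I'll push on to the end.

Call:
{"fn": "servo_tool", "kwargs": {
  "targets": [
    [0,0,-4,0,0],
    [0,0,-4,0,0],
    [0,0,-2,0,0],
    [0,0,-1,0,0],
    [0,0,-1,0,0]
  ]
}}

```text
time: 4.62
ee_pos: [0.7064, 0.0068, 0.1412]
tool_rot: [[0.989, -0.147, -0.001], [-0.147, -0.989, -0.001], [-0.0, 0.001, -1.0]]
force: [-0.1, -6.3, -0.2]
grip_width: -0.001
gripper_force: 3.2
```

Call:
{"fn": "servo_tool", "kwargs": {
  "targets": [
    [0,0,-1,0,0],
    [0,0,-1,0,0],
    [0,0,0,0,0],
    [0,0,0,0,0],
    [0,0,0,0,0]
  ]
}}

```text
time: 5.25
ee_pos: [0.7065, 0.007, 0.1412]
tool_rot: [[0.989, -0.148, -0.001], [-0.148, -0.989, -0.003], [-0.001, 0.003, -1.0]]
force: [-2.0, -9.5, 2.1]
grip_width: 0.002
gripper_force: 5.0
```

```bash
python3 -c "from h import *;rep()"
```

```text
t 5.25 station xyz mm [ 55.5  64.6 141.2] yaw err deg -0.05 F [-2.  -9.5  2.1] g 0.0 q [-9. 33. 76. -0. 71. 90.]
```

The tool stopped at y=64.6 with the force rising, so the bolt is at its end stop. I'll back off, rise and move over to the pad.

Call:
{"fn": "servo_tool", "kwargs": {
  "targets": [
    [0,0,8,0,0],
    [0,0,5,-15,0],
    [0,0,0,-30,0],
    [0,0,0,-30,0],
    [0,0,0,-25,0]
  ]
}}

```text
time: 5.88
ee_pos: [0.7054, -0.0029, 0.244]
tool_rot: [[0.989, -0.146, 0.002], [-0.146, -0.989, 0.0], [0.002, -0.001, -1.0]]
force: [-0.2, 0.3, -1.1]
grip_width: -0.0
gripper_force: 0.0
```

Call:
{"fn": "servo_tool", "kwargs": {
  "targets": [
    [0,-46,11,0,0],
    [0,-46,11,0,0],
    [0,-46,11,0,0],
    [0,-46,11,0,0],
    [0,-46,10,0,0]
  ]
}}

```text
time: 6.5
ee_pos: [0.4683, -0.0227, 0.2423]
tool_rot: [[0.989, -0.146, 0.002], [-0.146, -0.989, 0.0], [0.002, -0.0, -1.0]]
force: [-0.3, 0.4, 0.1]
grip_width: 0.005
gripper_force: 0.0
```

Run:
```python
from h import *
rep();w=bot.get_image("wrist");t=bot.get_image("top");s=bot.get_image("scene");rep()
cv2.imwrite("pics/m2.png",np.vstack([np.hstack([cv2.resize(w,(400,300)),cv2.resize(t[100:250,170:370],(400,300))]),np.hstack([cv2.resize(s[120:270,150:350],(400,300)),cv2.resize(w[150:,150:400],(400,300))])])[:,:,::-1])
```

```text
t 6.5 station xyz mm [-175.7    0.3  242.3] yaw err deg 0.04 F [-0.3  0.4  0.1] g 0.0 q [-17.  -3. 108.   0.  75.  81.]
t 6.65 station xyz mm [-175.9    0.5  242.3] yaw err deg -0.01 F [-0.  -0.5  0.5] g -0.0 q [-17.  -3. 108.   0.  75.  81.]
```

View pics/m2.png

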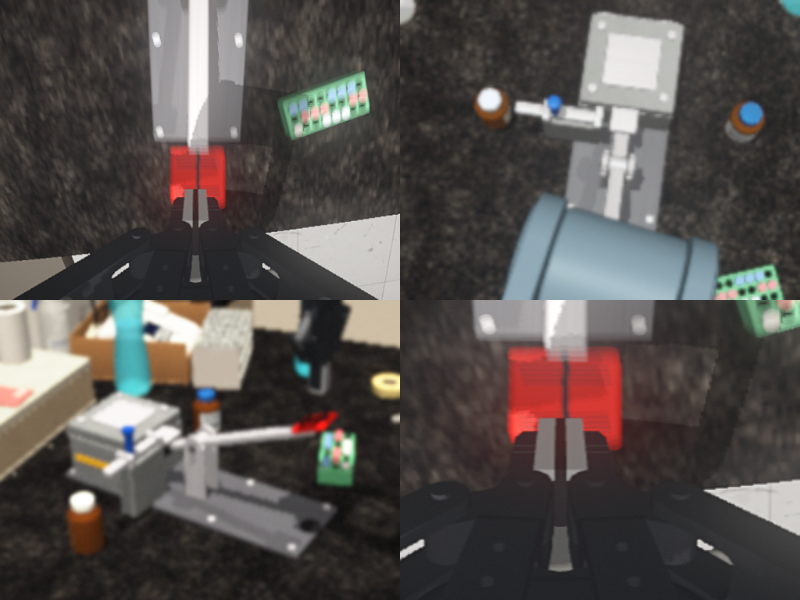

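The bolt's bar has moved clear of the tongue and the bottles are in place. The fingers are centred over the pad (pad centre at about (197,178), tips at (196,200)), so I'll descend and press.

Call:
{"fn": "servo_tool", "kwargs": {
  "targets": [
    [0,0,0,15,0],
    [0,0,0,10,0],
    [0,0,0,8,0],
    [0,-1,0,8,0],
    [0,-1,0,8,0]
  ]
}}

```text
time: 7.28
ee_pos: [0.4677, -0.0226, 0.1919]
tool_rot: [[0.989, -0.147, -0.0], [-0.147, -0.989, 0.0], [-0.0, -0.0, -1.0]]
force: [-1.0, 0.1, 3.0]
grip_width: 0.002
gripper_force: 1.3
```

Call:
{"fn": "servo_tool", "kwargs": {
  "targets": [
    [0,-1.5,0,8,0],
    [0,-1.5,0,8,0],
    [0,-1.5,0,8,0],
    [0,-1.5,0,8,0],
    [0,-1,0,8,0]
  ]
}}

```text
time: 7.9
ee_pos: [0.4604, -0.0215, 0.1517]
tool_rot: [[0.989, -0.147, -0.0], [-0.147, -0.989, 0.0], [-0.0, -0.0, -1.0]]
force: [-2.0, 0.3, 3.7]
grip_width: 0.002
gripper_force: 1.5
```

```bash
python3 -c "from h import *;rep()"
```

```text
t 7.9 station xyz mm [-183.7    0.3  151.7] yaw err deg 0.02 F [-2.   0.3  3.7] g 0.0 q [-17.   3. 113.  -0.  64.  81.]
```

Call:
{"fn": "servo_tool", "kwargs": {
  "targets": [
    [0,-1,0,9,0],
    [0,-1,0,9,0],
    [0,0,0,9,0],
    [0,0,0,9,0],
    [0,1,0,9,0]
  ]
}}

```text
time: 8.52
ee_pos: [0.4594, -0.0213, 0.1065]
tool_rot: [[0.989, -0.147, -0.001], [-0.147, -0.989, 0.0], [-0.001, -0.0, -1.0]]
force: [-2.7, 0.6, 4.1]
grip_width: 0.001
gripper_force: 1.8
```

Call:
{"fn": "servo_tool", "kwargs": {
  "targets": [
    [0,1,0,8,0],
    [0,1,0,8,0],
    [0,1,0,7,0],
    [0,1,0,6,0],
    [0,1,0,5,0]
  ]
}}

```text
time: 9.15
ee_pos: [0.465, -0.0222, 0.0731]
tool_rot: [[0.989, -0.147, 0.001], [-0.147, -0.989, -0.0], [0.001, 0.0, -1.0]]
force: [-1.8, 0.1, 2.9]
grip_width: 0.003
gripper_force: 1.6
```

```bash
python3 -c "from h import *;rep()"
```

```text
t 9.15 station xyz mm [-179.1    0.2   73.1] yaw err deg 0.01 F [-1.8  0.1  2.9] g 0.0 q [-17.  12. 115.   0.  53.  81.]
```

Call:
{"fn": "servo_tool", "kwargs": {
  "targets": [
    [0,0,0,3,0],
    [0,0,0,3,0],
    [0,0,0,2,0],
    [0,0,0,1,0],
    [0,0,0,1,0]
  ]
}}

```text
time: 9.78
ee_pos: [0.4649, -0.0223, 0.0634]
tool_rot: [[0.989, -0.147, 0.001], [-0.147, -0.989, -0.0], [0.001, 0.0, -1.0]]
force: [0.6, -0.8, 4.3]
grip_width: -0.001
gripper_force: 1.4
```

```bash
python3 -c "from h import *;rep()"
```

```text
t 9.775 station xyz mm [-1.792e+02  1.000e-01  6.340e+01] yaw err deg 0.02 F [ 0.6 -0.8  4.3] g -0.0 q [-17.  13. 115.  -0.  52.  81.]
```

Call:
{"fn": "servo_tool", "kwargs": {
  "targets": [
    [0,0,0,1,0],
    [0,0,0,1,0],
    [0,0,0,1,0],
    [0,0,0,1,0],
    [0,0,0,0,0]
  ]
}}

```text
time: 10.4
ee_pos: [0.4649, -0.0222, 0.0604]
tool_rot: [[0.989, -0.146, -0.0], [-0.146, -0.989, -0.0], [0.0, 0.0, -1.0]]
force: [-4.2, 1.5, 16.8]
grip_width: -0.003
gripper_force: 8.6
```

Call:
{"fn": "servo_tool", "kwargs": {
  "targets": [
    [0,0,0,1,0],
    [0,0,0,0,0],
    [0,0,0,0,0],
    [0,0,0,0,0],
    [0,0,0,0,0]
  ]
}}

```text
time: 11.02
ee_pos: [0.465, -0.0223, 0.0601]
tool_rot: [[0.989, -0.146, 0.0], [-0.146, -0.989, -0.0], [0.0, 0.0, -1.0]]
force: [-6.9, 1.2, 24.7]
grip_width: 0.002
gripper_force: 13.1
```

Run:
```python
from h import *
rep();w=bot.get_image("wrist");t=bot.get_image("top");s=bot.get_image("scene");rep()
cv2.imwrite("pics/m3.png",np.vstack([np.hstack([cv2.resize(w,(400,300)),cv2.resize(t[100:250,170:370],(400,300))]),np.hstack([cv2.resize(s[120:270,150:350],(400,300)),cv2.resize(w[100:,100:450],(400,300))])])[:,:,::-1])
```

```text
t 11.025 station xyz mm [-179.1    0.2   60.1] yaw err deg 0.04 F [-6.9  1.2 24.7] g 0.0 q [-17.  13. 115.  -0.  52.  81.]
t 11.175 station xyz mm [-179.1    0.2   60.1] yaw err deg 0.04 F [-6.5  1.4 25.4] g 0.0 q [-17.  13. 115.  -0.  52.  81.]
```

View pics/m3.png

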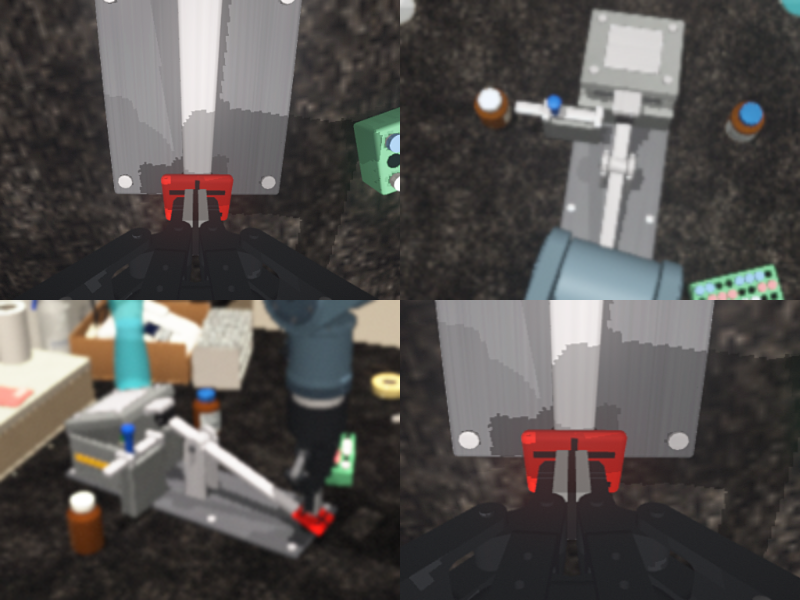

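The lever is on its stop with the pad under the fingers, the lid is raised, and the bottles and tube block are in place. The pressing force is steady at about 25 N, so I'm handing in.

```bash
python3 -c "from h import *;rep();print(bot.sign_off())"
```

```text
t 11.175 station xyz mm [-179.1    0.2   60.1] yaw err deg 0.04 F [-6.5  1.4 25.4] g 0.0 q [-17.  13. 115.  -0.  52.  81.]
the job is handed in; nothing more can be done
None
```

I handed the job in at about 11 s with the bolt pushed to its end stop and the lever pressed onto its rubber stop at about 25 N; the last pictures show the lid raised and the bottles and tube block undisturbed, though the hand-in returned no verdict.

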